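Start a prepaid wash at the laundrette counter

TASK

Start the customer's prepaid wash: take the stick scanner out of its dock, aim it squarely at the middle of the code on the slanted ticket and hold it there steady for a second, then set it back down in its dock and let go. Next, on the pay terminal's sloping panel, press the middle one of the three square programme keys fully down and let it come up, and after that press the big round start button fully down and let it come up. Press neither of the other two keys, do not drop the scanner, and leave the other things on the counter where they stand.

Things in the scene. Friction and masses are not known exactly. Their poses are not given: they have to be found in the camera images.
- scanner: Grey stick scanner, 151 mm tall, 0.18 kg, upright nose down in its dock at the start. Origin: centre of the reading window in the nose's end; +z runs up the stick, so it looks along -z. Nose 36 (x) by 50 mm (y), 50 mm tall; above it a flat-sided handle 28 (x) by 38 mm (y), z = 50 to 150 mm: grip it at z = 120 to 130 mm, on either pair of sides. It reads without a trigger, 40 to 130 mm ahead.
- dock: Black scanner dock, fixed: foot 100 (x) by 104 (y) by 12 mm with an upright well, open above. Origin: centre of the underside, z up. Well inside 48 (x) by 62 mm (y), 12 mm wider than the nose; walls 5 mm, floor at z = 17 mm, rim at z = 72 mm. Docked, the scanner stands nose down on the well's floor (its origin 17 mm above the dock's), its x and y along the dock's, handle above the rim.
- ticket_stand: Plywood wedge, fixed to the counter, 100 mm deep (x) by 112 mm wide (y), 12 mm high at the front (-x side) and 82 mm at the back. Origin: centre of its underside. Its face slopes up away from the front at 35 degrees to the counter and carries the customer's paper ticket.
- ticket: The paper ticket (100 by 78 mm) on the wedge's sloping face, with a black square code of 50 mm. Origin: centre of the code, 46 mm above the counter; +z points squarely out of the ticket (35 degrees from vertical, leaning towards the wedge's front), +x up the slope.
- terminal: White pay terminal, fixed, 230 deep (x), 270 wide (y), 275 mm high. Origin: centre of its underside; front = -x side. There a panel with one row of keys slopes up and back at 40 degrees, from 45 to 129 mm high. Behind it an upright face, whose screen and card reader jut 18 mm over the panel from 170 mm high up: no room for a gripper pointing straight down at the keys.
- prog_left (a joint): Travel of the left one (seen from the terminal's front; the terminal's +y side) of three equal square keys, in m: 0 up, 0.006 fully down. Not to be pressed.
- prog_mid (a joint): Travel of the middle square key in m: 0 up, 0.006 fully down; its spring takes 1.5 N to start and 5 N at the bottom.
- prog_right (a joint): Travel of the right square key (between the middle one and the start button) in m: 0 up, 0.006 fully down. Not to be pressed.
- start (a joint): Travel of the round start button in m: 0 up, 0.008 fully down; its spring takes 1.8 N to start and 6 N at the bottom.
- prog_mid_top (a point): Centre of the top of the middle square key, a steel cap 30 by 32 mm that stands 10 mm proud of its frame. It moves with the key. +z points squarely out of the sloping panel (the key goes down along -z), +x up the slope, +y to the left. The other two keys' centres are 48 mm to either side along y.
- start_top (a point): Centre of the top of the big round start button, a steel cap 48 mm across that stands 12 mm proud of its black ring. It moves with the button; axes as for the keys. It lies 127 mm to the right (-y) of the middle key.
- dish: Bystander: steel coin dish, 80 mm across, 22 mm high.
- stapler: Bystander: black stapler, 135 by 38 mm, 60 mm high.
- mug: Bystander: white mug, 82 mm across, 95 mm high.
- sanitiser: Bystander: clear pump bottle of hand sanitiser, 60 mm across, 180 mm high.
- softener: Bystander: white flat bottle of softener, 60 by 95 mm, 197 mm high.
- carton: Bystander: cardboard washing-powder carton, 65 by 130 mm, 185 mm high.
- paper_roll: Bystander: upright roll of receipt paper, 80 mm across, 79 mm high.

How it is judged:
By the outcome, as a careful person would: the job done as asked, in the order asked, and still so for the second after the job is handed in, with the robot touching nothing.
It also fails if it takes over 58 s, if anything falls off the work surface, if the arm or the gripper's body presses on something with over 40 N, if the wrist force passes 120 N, or if a joint passes its speed limit or range.

ROBOT

A 7-joint arm with a two-finger parallel gripper is mounted at the origin on the work surface. World frame = base frame: x ahead of the robot, y to its left, z up, the work surface at z = 0. Lengths are in m, angles in rad, forces in N, time in s.
With the tool pointing down it reaches from about 0.4 to 0.85 m from the base axis. Payload 10.4 kg.
Tool frame: the origin (TCP) lies at the very end of the fingers, on their centre line; the grasp point (between the pads) lies 19 mm behind it; z points along the fingers, y is the line along which they close (so a half turn about z gives the same grasp; the last joint's range is limited). The gripper opens to 87 mm and grips with 3 to 60 N. Pads are 19 mm wide; open, the fingers measure 117 mm over their backs; the gripper's body (75 mm by 190 mm) begins 51 mm behind the grasp point.
Start: joints at [1.283, 0.332, -0.065, 1.46, 0.022, 1.35, -0.088], TCP at [0.164, -0.603, 0.2] pointing down, gripper open.
Joint ranges: [-2.6, 2.6], [-0.5, 2.12], [-1.47, 1.34], [0.16, 2.42], [-1.27, 4.41], [0.06, 2.06], [-2.6, 2.6]. Speed limits (rad/s): [2.22, 2.22, 2.79, 2.79, 3.14, 3.14, 3.14].

INTERFACE

Orientations are given as a unit quaternion [x, y, z, w].
In Python, from bench import status, camera, order gives the robot as it stands.
- The arm moves only by the tool jog_arm, never from a script. Its argument "plan" is a list of rows, each a list of 7 numbers: the turn, a rotation vector about the tool's x, y, z in rad, then the shift along the tool's x, y, z in mm, then the opening, from -1 (shut) to 1 (fully open). A call has 1 to 12 rows; each row is the pose to reach, as a shift and turn from the pose commanded when the call began, along the tool's axes at that moment; what a row does not reach only later rows make up. A row lasts 1/10 s, in which the tool goes at most 50 mm and 8.59 degrees, less where a joint would pass 70% of its speed; a pose out of reach is approached as far as the arm can. A call with a gripper value outside its range is refused whole. The fingers move at their own pace and stop on an object; "squeeze" is the grip in N (left out, the last holds). Time passes only in rows, so rows that repeat a pose let the fingers close. It gives the time, the measured TCP pose, the force, the opening and the grip force at its end, in the units of the state.
- status.read_state(): the state, without advancing time (a new reading comes with each control period).
- camera(name): name is "scene" or "top"; returns a dict with "image" (420x560x3 uint8, red, green, blue), "z_map" (420x560 float32, m along the optical axis (not along the pixel's ray), 0 where there is no reading), "fx", "fy", "cx", "cy" (pixels), "k1" (the pictures are not rectified: a ray, as slopes to the right and down, at radius r is drawn at 1 + k1 r^2 times it, then the intrinsics apply), "world_from_camera" (4x4, takes a point from camera to world coordinates). Camera axes: x right, y down, z forward; pixel columns grow to the right and rows downward; lengths in m; the calibration is good to about 2 mm. A picture is of the moment at which its call begins.
- order.close_job(): hands the job in; it is judged then, once.
The state is a dict: "time": time; "joint_positions": joint angles; "joint_vel": joint speeds; "joint_torque": joint torques, N m; "ee_pos": TCP position; "eef_rot": TCP orientation; "ft_force": force on the tool from outside, world axes, zero at the start; "torque": the same for the moment, N m; "width": finger opening in m; "grip_force": force on a finger pad.
Only numpy, scipy, OpenCV 4.12 (cv2) and the standard library are available. Lean on these libraries where they do the work, as an engineer would, in place of code of your own. Each camera call takes 0.05 s, during which the arm holds its last target. There are 200 camera calls.

## Working session

There is one attempt and no reset: what is moved stays moved. The work goes in short steps, Python scripts to look and compute and a tool call to move; the robot and the scene stay as the last step left them, time stands still between calls to the robot, and variables do not carry over. Pictures are saved under pics/ and viewed, at most 10 in all, crops included, and the job is handed in when it is done.

Besides the shell and the picture viewer there is one more tool, called after ">>>" as a command line: name --pt "numbers of a row" for each row, then --argument value for the rest. jog_arm: Moves the arm, as the interface text tells. Its arguments: {"type":"object","properties":{"plan":{"type":"array"},"squeeze":{"type":"number"}},"required":["plan"]}

```bash
mkdir -p pics; ls; cat > h.py <<'E'
import numpy as np, cv2
from bench import status, camera, order
def snap(n):
    c=camera(n); np.savez(f'{n}.npz',**{k:np.array(v) for k,v in c.items()}); return c
def load(n): return dict(np.load(f'{n}.npz'))
def pts(c):
    "world xyz per pixel from z_map"
    v,u=np.mgrid[0:420,0:560].astype(float)
    K=np.array([[c['fx'],0,c['cx']],[0,c['fy'],c['cy']],[0,0,1]],float)
    n=cv2.undistortPoints(np.stack([u.ravel(),v.ravel()],1)[:,None],K,np.array([c['k1'],0,0,0.],float))[:,0]
    z=np.asarray(c['z_map']).ravel()
    P=np.c_[n*z[:,None],z]; T=np.asarray(c['world_from_camera'])
    P=P@T[:3,:3].T+T[:3,3]; P[z==0]=np.nan
    return P.reshape(420,560,3)
E
python3 - <<'E'
from h import *
for n in('scene','top'):
    c=snap(n); cv2.imwrite(f'pics/{n}0.png',c['image'][:,:,::-1])
    print(n,c['fx'],c['cx'],c['cy'],c['k1'],np.round(c['world_from_camera'],3))
print(status.read_state())
E
```

```text
pics
scene 385.94018475064473 276.3062739313062 205.9796985970597 -0.07209160195679784 [[-0.881 -0.383  0.276  0.347]
 [-0.473  0.713 -0.518  0.477]
 [ 0.002 -0.587 -0.809  0.811]
 [ 0.     0.     0.     1.   ]]
top 434.9426935864904 276.17872016962076 213.86994652126586 -0.12539813558815943 [[ 0.025 -0.981  0.193  0.396]
 [-1.    -0.027 -0.005 -0.011]
 [ 0.01  -0.193 -0.981  0.999]
 [ 0.     0.     0.     1.   ]]
{'time': 0.1, 'joint_positions': array([ 1.283396  ,  0.33283566, -0.06472089,  1.4608456 ,  0.02160577,
        1.34992524, -0.08850908]), 'joint_vel': array([ 9.62171171e-04, -1.90966626e-03,  4.80979480e-04, -1.19564490e-03,
       -1.32996831e-03, -2.60815318e-04, -8.69994916e-05]), 'joint_torque': array([ 2.32275044e-03, -6.24546361e+01,  2.53239454e-02, -3.90719998e+01,
       -6.14314014e-02,  3.66060832e-02,  5.27905843e-05]), 'ee_pos': array([ 0.16347773, -0.60284501,  0.19892234]), 'eef_rot': array([ 9.91245639e-01,  1.32028967e-01, -1.15906152e-04, -6.48734096e-04]), 'ft_force': array([-0.31018894, -0.08747451,  0.72987505]), 'torque': array([-0.0290498 , -0.01320858,  0.04673239]), 'grip_force': 0.0, 'width': 0.08702015198295918}
```

View pics/scene0.png

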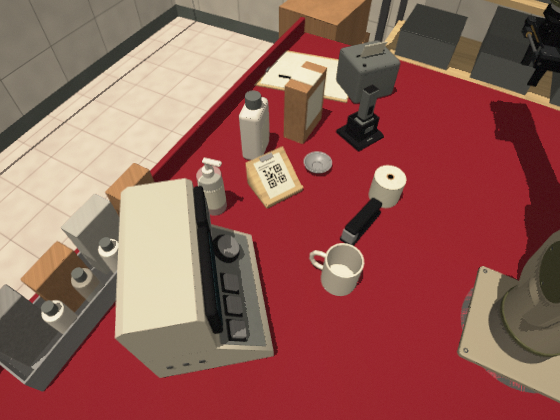

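View pics/top0.png

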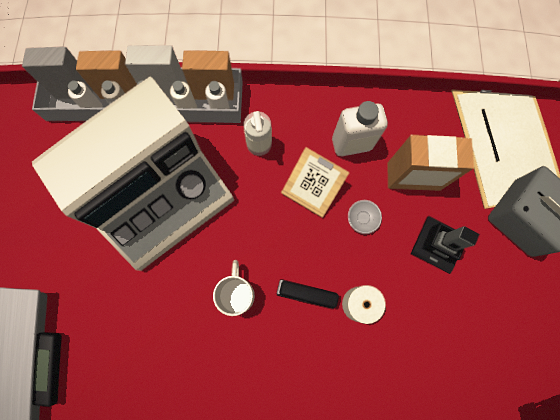

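The scene view shows the keys at about (237,327), (233,304) and (230,282), the start button at (228,247), the ticket at (274,176) and the dock at (361,125). The top view shows the mid key at (142,218), start at (190,184), the code at (314,182), and the dock at (440,243) with the handle top at (463,235).

```bash
python3 - <<'E'
from h import *
np.set_printoptions(precision=4,suppress=True)
c=load('top');P=pts(c);np.save('Pt.npy',P)
s=load('scene');Q=pts(s);np.save('Qs.npy',Q)
print('table z',np.nanmedian(P[330:400,200:400,2]),np.nanmedian(Q[330:400,330:420,2]))
for nm,A,L in(('top',P,[(123,233),(142,218),(160,206),(190,184),(314,182),(463,235),(456,240)]),('sc',Q,[(237,327),(233,304),(230,282),(228,247),(274,176),(371,92)])):
    for u,v in L: print(nm,u,v,np.nanmedian(A[v-2:v+3,u-2:u+3].reshape(-1,3),0))
# zoom crops: 
def crop(c,u0,v0,u1,v1,k): return cv2.resize(c['image'][v0:v1,u0:u1,::-1],None,fx=k,fy=k,interpolation=cv2.INTER_CUBIC)
a=crop(c,400,200,500,290,4);b=crop(c,90,160,240,270,3)[:360]
d=crop(s,190,220,290,345,2);h=max(a.shape[0],b.shape[0])
pad=lambda x:np.vstack([x,np.zeros((h-x.shape[0],x.shape[1],3),np.uint8)])
i=np.hstack([pad(a),pad(b)]);i=cv2.resize(i,(i.shape[1]*800//i.shape[1] if 0 else i.shape[1],h))[:, :800]
cv2.imwrite('pics/crop1.png',i)
# handle points in both views: z>0.1 near dock
for nm,A in(('top',P),('sc',Q)):
    m=(np.abs(A[...,0]-.38)<.12)&(np.abs(A[...,1]+.38)<.1)&(A[...,2]>.02)
    X=A[m]; print(nm,len(X),X.min(0),X.max(0))
E
```

```text
table z -0.0009241614933598319 -0.00025458098955943864
top 123 233 [0.5201 0.3019 0.1144]
top 142 218 [0.5528 0.2637 0.1149]
top 160 206 [0.5797 0.2279 0.1137]
top 190 184 [0.6262 0.1658 0.123 ]
top 314 182 [ 0.6588 -0.0998  0.0468]
top 463 235 [ 0.526  -0.3875  0.1678]
top 456 240 [ 0.5192 -0.3824  0.1418]
sc 237 327 [0.5192 0.3052 0.1135]
sc 233 304 [0.5488 0.2715 0.1151]
sc 230 282 [0.5774 0.2352 0.1155]
sc 228 247 [0.6201 0.1741 0.1229]
sc 274 176 [ 0.6585 -0.0954  0.0464]
sc 371 92 [ 0.5222 -0.387   0.1666]
top 115 [ 0.4876 -0.4236  0.0202] [ 0.5    -0.3889  0.0757]
sc 87 [ 0.4879 -0.4212  0.0202] [ 0.4999 -0.392   0.0747]
```

View pics/crop1.png

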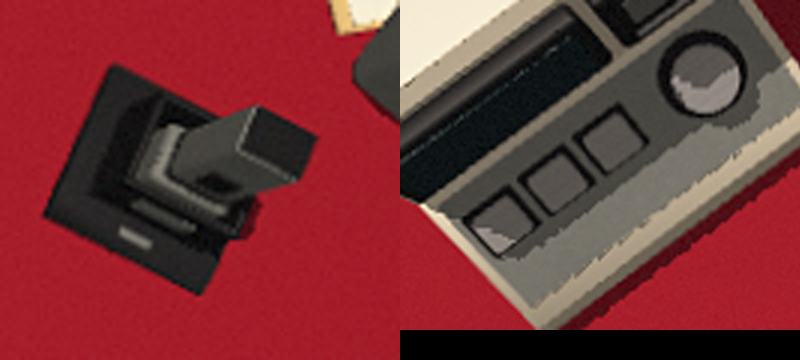

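Left crop: handle top at about (278,145), i.e. top view (470,236), with the well behind it. Right crop: the three keys and the round button are clear (mid key at top-view px (142,220)).

```bash
cat > m.py <<'E'
from h import *
np.set_printoptions(precision=4,suppress=True)
def plane(X):
    for _ in range(6):
        m=X.mean(0);n=np.linalg.svd(X-m)[2][2];n*=np.sign(n[2]);d=np.abs((X-m)@n);X=X[d<max(.0025,0.0*d.std())] if (d<.0025).sum()>20 else X
    return m,n
def rect(X2): (c,wh,a)=cv2.minAreaRect((X2*1000).astype(np.float32)); return np.round(c,1),np.round(wh,1),round(a,1)
if __name__=='__main__':
  for nm in('top','scene'):
    c=load(nm);P=pts(c);I=c['image'];g=cv2.cvtColor(I,cv2.COLOR_RGB2GRAY);print('==',nm)
    near=lambda x,y,r:np.hypot(P[...,0]-x,P[...,1]-y)<r
    m=near(.525,-.387,.04)&(P[...,2]>.155); X=P[m]; print('handle top',len(X),rect(X[:,:2]),np.median(X,0))
    m=near(.5,-.37,.1)&(P[...,2]>.006)&(P[...,2]<.016); X=P[m]; print('foot',len(X),rect(X[:,:2]))
    m=near(.5,-.37,.1)&(P[...,2]>.066)&(P[...,2]<.078); X=P[m]; print('rim',len(X),rect(X[:,:2]))
    for zz in(.1,.12,.14):
        m=near(.52,-.385,.05)&(abs(P[...,2]-zz)<.008); X=P[m]; print('handle z',zz,len(X),rect(X[:,:2]))
    # ticket
    m=near(.6588,-.0985,.045)&(P[...,2]>.02);X=P[m];mm,n=plane(X);print('ticket n',n,'tilt',np.degrees(np.arccos(n[2])),'yaw of -n',np.degrees(np.arctan2(-n[1],-n[0])))
    x=np.array([-n[0],-n[1],0]);x/=np.linalg.norm(x);
    m=near(.6588,-.0985,.034)&(P[...,2]>.02)&(g<90);ex=np.cross(np.cross(n,x),n);ex/=np.linalg.norm(ex);ey=np.cross(n,ex)
    mk=cv2.morphologyEx(m.astype(np.uint8),cv2.MORPH_OPEN,np.ones((2,2)))>0
    X=P[mk];L=np.c_[(X-mm)@ex,(X-mm)@ey];r=rect(L);print('code',len(X),r,'world',mm+ex*r[0][0]/1e3+ey*r[0][1]/1e3)
    # panel
    k0=np.array([.551,.267]);s0=np.array([.623,.170]);yv=k0-s0;yv/=np.linalg.norm(yv);xv=np.array([yv[1],-yv[0]])
    rel=P[...,:2]-k0;lx=rel@xv;ly=rel@yv
    n=np.array([*(-xv*np.sin(np.radians(40))),np.cos(np.radians(40))])
    h=P@n
    for ly0,nm2 in((48,'L'),(0,'M'),(-48,'R'),(-127,'S')):
        w=.022 if nm2!='S' else .034
        m=(abs(ly-ly0/1e3)<w)&(abs(lx)<w)&np.isfinite(h)
        X=P[m];hm=np.sort(h[m]);top=np.median(hm[hm>np.median(P[(abs(ly-ly0/1e3)<w*.5)&(abs(lx)<w*.4)]@n)-.002])
        sel=m&(abs(h-top)<.003);n_,lab,st,ce=cv2.connectedComponentsWithStats(sel.astype(np.uint8))
        sel=lab==1+np.argmax(st[1:,4]);X=P[sel];pm,pn=plane(X)
        L=np.c_[rel[sel]@xv/np.cos(np.radians(40)),rel[sel]@yv];r=rect(L)
        a=r[0]/1e3;cx=k0+xv*a[0]*np.cos(np.radians(40))+yv*a[1];z=(top-n[:2]@cx)/n[2]
        print(nm2,len(X),'h',top,r,'ctr',cx,z,'n',pn,np.degrees(np.arccos(pn[2])))
    print('yaw y',np.degrees(np.arctan2(yv[1],yv[0])))
E
python3 m.py
```

```text
== top
handle top 291 (array([ 525.7, -400. ]), array([37.8, 28.1]), 63.7) [ 0.525  -0.3979  0.1673]
foot 695 (array([ 524.6, -396.7]), array([103.9, 112.4]), 65.4)
rim 266 (array([ 527.1, -398.6]), array([73.2, 59.2]), 61.4)
handle z 0.1 62 (array([ 522. , -389.8]), array([42.5, 20.9]), 22.9)
handle z 0.12 77 (array([ 521.5, -392. ]), array([42.4, 20. ]), 30.1)
handle z 0.14 58 (array([ 522.4, -391.1]), array([42.6, 20.7]), 27.2)
ticket n [-0.5012  0.2931  0.8141] tilt 35.496764379571125 yaw of -n -30.320819665616412
code 18 (array([-4.2, -3.6]), array([34.6, 34.5]), 1.4) world [ 0.6551 -0.1011  0.0454]
L 18 h -0.23651880321279178 (array([20.1, 58.9]), array([21.6,  3.5]), 87.0) ctr [0.5283 0.3235] 0.2089469355630393 n [-0.834  -0.548   0.0651] 86.26778589278729
M 34 h -0.23635605125418951 (array([22.8, -0.4]), array([ 2.9, 42.9]), 2.7) ctr [0.5653 0.2771] 0.2108949197023055 n [-0.7771 -0.6283  0.0363] 87.91924033760776
R 24 h -0.24307317555520258 (array([ 25.4, -39.4]), array([ 3. , 25.9]), 5.8) ctr [0.5901 0.247 ] 0.2037975844615971 n [-0.7774 -0.609   0.1574] 80.9439520430275
S 3
[... 780 characters left out ...]
5 -0.0876  0.0459]
L 156 h -0.29534013022603856 (array([-8.6, 51.2]), array([28.4, 28.8]), 88.8) ctr [0.5152 0.3042] 0.11371314211374571 n [-0.4881 -0.4124  0.7692] 39.72027770411815
M 193 h -0.2983525220655183 (array([-3.7,  3. ]), array([31.2, 32.3]), 4.1) ctr [0.5469 0.2677] 0.11293040313562765 n [-0.4929 -0.3975  0.774 ] 39.2859102553802
R 177 h -0.29996895189668693 (array([ -0.7, -45. ]), array([31.4, 31.6]), 4.7) ctr [0.5774 0.2305] 0.11274866668038576 n [-0.5019 -0.3895  0.7723] 39.44307009278509
S 229 h -0.29134411768307344 (array([  -5.1, -124.4]), array([44.3, 44.8]), 15.9) ctr [0.622  0.1648] 0.1211793226494985 n [-0.5022 -0.3952  0.7692] 39.72068559472682
yaw y 126.58531829969338
```

```bash
cat > m2.py <<'E'
from m import *
for nm in('top','scene'):
    c=load(nm);P=pts(c);I=c['image'];g=cv2.cvtColor(I,cv2.COLOR_RGB2GRAY);print('==',nm)
    th=np.radians(39);xv=np.array([np.cos(th),np.sin(th)]);yv=np.array([-xv[1],xv[0]]);k0=np.array([.549,.267])
    n=np.array([*(-xv*np.sin(np.radians(40))),np.cos(np.radians(40))]);rel=P[...,:2]-k0;lx=rel@xv/np.cos(np.radians(40));ly=rel@yv;h=P@n
    cs=[]
    for y0,r,k in((.048,.022,'L'),(0,.022,'M'),(-.048,.022,'R'),(-.127,.032,'S')):
        m=(abs(ly-y0)<r)&(abs(lx)<r);t=np.median(h[(abs(ly-y0)<.01)&(abs(lx)<.01)])
        sel=m&(abs(h-t)<.003);X=P[sel];rr=rect(np.c_[lx[sel],ly[sel]]);mn=np.array([lx[sel].mean(),ly[sel].mean()])
        a=rr[0]/1e3;ctr=k0+xv*a[0]*np.cos(np.radians(40))+yv*a[1];cs.append(ctr)
        pm,pn=plane(X)
        print(k,len(X),t,rr,mn*1e3,'ctr',ctr,(t-n[:2]@ctr)/n[2],'n',pn,np.degrees([np.arctan2(-pn[1],-pn[0]),np.arccos(pn[2])]))
    d=cs[0]-cs[3];print('row yaw x',np.degrees(np.arctan2(d[1],d[0]))-90)
    # code: dark (otsu) inside the ticket
    p=np.radians(-30.1);tx=np.array([np.cos(p),np.sin(p)]);ty=np.array([-tx[1],tx[0]]);r2=P[...,:2]-[.6588,-.0985]
    a=r2@tx/np.cos(np.radians(35));b=r2@ty
    m=(abs(a)<.036)&(abs(b)<.036);t=cv2.threshold(g[m].reshape(-1,1),0,255,cv2.THRESH_OTSU)[0];s=m&(g<t)
    nl,lab,st,_=cv2.connectedComponentsWithStats(cv2.dilate(s.astype(np.uint8),np.ones((3,3))));s&=lab==1+np.argmax(st[1:,4])
    rr=rect(np.c_[a[s],b[s]]);q=np.array([.6588,-.0985])+tx*rr[0][0]/1e3*np.cos(np.radians(35))+ty*rr[0][1]/1e3
    X=P[m];mm,pn=plane(X);print('code',t,s.sum(),rr,q,'z',mm[2]-(q-mm[:2])@pn[:2]/pn[2],pn)
E
python3 m2.py
```

```text
== top
L 199 -0.29444763775707844 (array([-4.6, 46.8]), array([31.5, 32.7]), 88.1) [-5.6492 46.9101] ctr [0.5168 0.3012] 0.11166626038919678 n [-0.5101 -0.4042  0.7593] [38.392  40.6003]
M 188 -0.2949692103770191 (array([-3.2, -1. ]), array([31.6, 31.8]), 89.2) [-4.5331 -1.0962] ctr [0.5477 0.2647] 0.1118852983427712 n [-0.4857 -0.415   0.7693] [40.5137 39.7062]
R 184 -0.29470854435813776 (array([ -3.4, -49.4]), array([32.2, 32. ]), 89.2) [ -4.5152 -49.2093] ctr [0.5781 0.227 ] 0.11209701614196291 n [-0.5119 -0.4048  0.7577] [38.3401 40.7399]
S 328 -0.2858518352715306 (array([ -10.3, -127.7]), array([45.8, 44.3]), 20.0) [ -10.8755 -127.2684] ctr [0.6232 0.1628] 0.11922339423627819 n [-0.5022 -0.4065  0.7632] [38.9909 40.2492]
row yaw x 37.56660658217157
code 159.0 216 (array([ 5. , -0.2]), array([61.6, 52.5]), 2.6) [ 0.6622 -0.1007] z 0.0496283556980428 [-0.4977  0.2931  0.8163]
== scene
L 212 -0.29549853920856306 (array([-1.8, 49.6]), array([29.9, 31.7]), 89.5) [-1.893 50.2  ] ctr [0.5167 0.3047] 0.11209421128118124 n [-0.4542 -0.4071  0.7925] [41.868  37.5832]
M 198 -0.2956786768512685 (array([-1.5,  1.8]), array([31.2, 32. ]), 0.9) [-1.5912  2.2726] ctr [0.547  0.2677] 0.1120518945722164 n [-0.4877 -0.3959  0.7781] [39.0699 38.9124]
R 179 -0.2954659437013743 (array([ -1.1, -46.3]), array([31.5, 31.9]), 1.3) [ -1.4617 -45.7897] ctr [0.5775 0.2305] 0.11258671302064549 n [-0.4964 -0.3906  0.7753] [38.1989 39.1705]
S 286 -0.28678127692443656 (array([  -8.8, -125.3]), array([47.3, 44.9]), 35.3) [  -7.8499 -124.7702] ctr [0.6226 0.1654] 0.11897427574209549 n [-0.4939 -0.3888  0.7778] [38.2068 38.9449]
row yaw x 37.24390176241586
code 159.0 154 (array([0.4, 0.1]), array([50.2, 55.6]), 88.1) [ 0.6591 -0.0986] z 0.04778722175592908 [-0.4964  0.2822  0.8209]
```

```bash
cat > g.py <<'E'
from h import *
from scipy.spatial.transform import Rotation as R
np.set_printoptions(precision=3,suppress=True)
def frame(z,y):
    z=np.array(z,float);z/=np.linalg.norm(z);y=np.array(y,float);y-=z*(y@z);y/=np.linalg.norm(y)
    return R.from_matrix(np.c_[np.cross(y,z),y,z])
yw=lambda d,y=0:np.array([np.cos(np.radians(d)),np.sin(np.radians(d)),0])
def to(p,Rt,label=''):
    s=status.read_state();R0=R.from_quat(s['eef_rot']);rv=(R0.inv()*Rt).as_rotvec();d=R0.inv().apply(np.array(p)-s['ee_pos'])*1e3
    print(label,'turn',rv,'shift mm',d.round(1),'deg',np.degrees(np.linalg.norm(rv)).round(1),'dist',np.linalg.norm(d).round(0))
DOWN=[0,0,-1]
RG=frame(DOWN,yw(-26.5)); PG=np.array([.526,-.398,.126])
NT=np.array([-np.sin(np.radians(35))*np.cos(np.radians(-30.1)),-np.sin(np.radians(35))*np.sin(np.radians(-30.1)),np.cos(np.radians(35))]); CODE=np.array([.6582,-.0988,.0462])
NP=np.array([-np.sin(np.radians(40))*np.cos(np.radians(39.2)),-np.sin(np.radians(40))*np.sin(np.radians(39.2)),np.cos(np.radians(40))])
RP=frame(-NP,yw(39.2-90)); MID=np.array([.547,.266,.112]); ST=np.array([.6225,.164,.119])
E
python3 - <<'E'
from g import *
to([.526,-.398,.24],RG,'above'); to(PG,RG,'grasp')
P=np.load('Pt.npy')
for nm,(x0,x1,y0,y1) in dict(toaster=(.4,.7,-.7,-.46),carton=(.58,.78,-.45,-.24),soft=(.62,.85,-.24,-.13),mug=(.35,.5,0,.15),san=(.68,.85,-.03,.1),dish=(.54,.66,-.24,-.15)).items():
    m=(P[...,0]>x0)&(P[...,0]<x1)&(P[...,1]>y0)&(P[...,1]<y1)&(P[...,2]>.015);X=P[m];print(nm,X.min(0),X.max(0))
E
```

```text
above turn [-0.001 -0.001 -0.843] shift mm [ 403.5 -102.9  -41. ] deg 48.3 dist 418.0
grasp turn [-0.001 -0.001 -0.843] shift mm [ 403.5 -102.7   73. ] deg 48.3 dist 423.0
toaster [ 0.502 -0.644  0.015] [ 0.696 -0.521  0.178]
carton [ 0.58  -0.413  0.015] [ 0.773 -0.24   0.19 ]
soft [ 0.62  -0.24   0.015] [ 0.803 -0.13   0.201]
mug [0.36  0.029 0.015] [0.476 0.11  0.098]
san [0.725 0.    0.015] [0.85  0.1   0.183]
dish [ 0.55  -0.24   0.015] [ 0.66  -0.15   0.076]
```

>>> jog_arm --pt "0 0 -0.08 40 -10 -20 1" --pt "0 0 -0.16 80 -20 -40 1" --pt "0 0 -0.24 120 -31 -41 1" --pt "0 0 -0.34 160 -41 -41 1" --pt "0 0 -0.44 200 -51 -41 1" --pt "0 0 -0.54 240 -61 -41 1" --pt "0 0 -0.64 280 -71 -41 1" --pt "0 0 -0.74 320 -81 -41 1" --pt "0 0 -0.843 360 -92 -41 1" --pt "0 0 -0.843 403 -103 -41 1" --pt "0 0 -0.843 403 -103 -41 1" --pt "0 0 -0.843 403 -103 -41 1"

```text
time: 1.3
ee_pos: [0.5263, -0.3972, 0.2398]
eef_rot: [0.85, 0.527, -0.0, -0.001]
ft_force: [-0.3, 0.4, 0.3]
width: 0.0867
grip_force: 0.0
```

```bash
python3 - <<'E'
from g import *
to([.526,-.398,.24],RG,'above'); to(PG,RG,'grasp')
print(status.read_state()['joint_positions'])
c=snap('scene');a=snap('top')
i=np.hstack([cv2.resize(c['image'][20:200,300:460,::-1],None,fx=2.5,fy=2.5),cv2.resize(a['image'][140:320,370:530,::-1],None,fx=2.5,fy=2.5)])
cv2.imwrite('pics/above.png',i)
E
```

```text
above turn [-0.001 -0.     0.002] shift mm [-0.8  0.1 -0.2] deg 0.1 dist 1.0
grasp turn [-0.001 -0.     0.002] shift mm [ -0.9   0.2 113.8] deg 0.1 dist 114.0
[ 0.836  0.419 -0.366  1.279  0.147  1.47   0.023]
```

View pics/above.png

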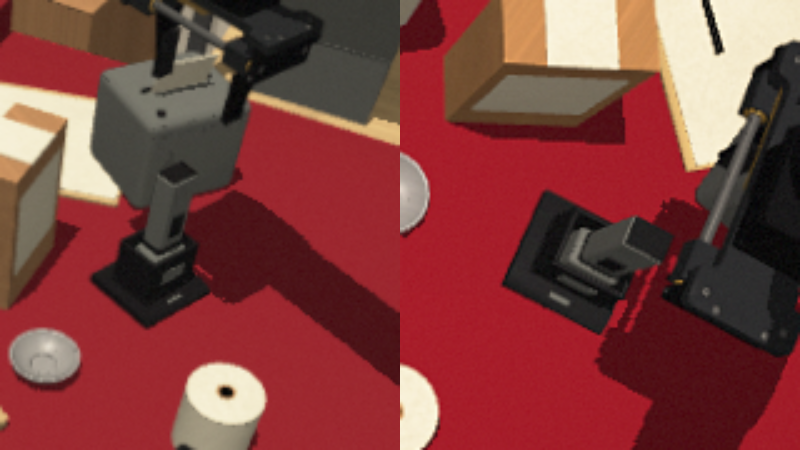

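Fingers straddle the handle across its short side; the handle top is at (645,240) in the right-hand crop. Descending.

>>> jog_arm --pt "0 0 0 -1 0 20 1" --pt "0 0 0 -1 0 40 1" --pt "0 0 0 -1 0 60 1" --pt "0 0 0 -1 0 75 1" --pt "0 0 0 -1 0 90 1" --pt "0 0 0 -1 0 102 1" --pt "0 0 0 -1 0 112 1" --pt "0 0 0 -1 0 112 1" --squeeze 25

```text
time: 2.2
ee_pos: [0.5245, -0.3989, 0.1272]
eef_rot: [0.85, 0.526, -0.0, -0.001]
ft_force: [-0.7, 0.1, -0.1]
width: 0.0866
grip_force: 0.0
```

>>> jog_arm --pt "0 0 0 0 0 0 -1" --pt "0 0 0 0 0 0 -1" --pt "0 0 0 0 0 0 -1" --pt "0 0 0 0 0 0 -1" --pt "0 0 0 0 0 0 -1" --pt "0 0 0 0 0 0 -1" --pt "0 0 0 0 0 0 -1" --pt "0 0 0 0 0 0 -1" --squeeze 25

```text
time: 3.0
ee_pos: [0.5252, -0.3992, 0.1287]
eef_rot: [0.85, 0.526, 0.0, 0.0]
ft_force: [0.8, -0.3, 0.6]
width: 0.0312
grip_force: 0.1
```

>>> jog_arm --pt "0 0 0 0 0 0 -1" --pt "0 0 0 0 0 0 -1" --pt "0 0 0 0 0 0 -1"

```text
time: 3.3
ee_pos: [0.5251, -0.3992, 0.1287]
eef_rot: [0.85, 0.526, -0.0, 0.0]
ft_force: [0.1, -0.6, 0.7]
width: 0.0278
grip_force: 24.9
```

>>> jog_arm --pt "0 0 0 0 0 -10 -1" --pt "0 0 0 0 0 -25 -1" --pt "0 0 0 0 0 -45 -1" --pt "0 0 0 0 0 -65 -1" --pt "0 0 0 0 0 -85 -1" --pt "0 0 0 0 0 -105 -1" --pt "0 0 0 0 0 -120 -1" --pt "0 0 0 0 0 -130 -1" --pt "0 0 0 0 0 -130 -1"

```text
time: 4.2
ee_pos: [0.5257, -0.3995, 0.2604]
eef_rot: [0.85, 0.526, 0.0, 0.001]
ft_force: [0.1, -0.9, -2.6]
width: 0.0279
grip_force: 24.9
```

```bash
python3 - <<'E'
from g import *
L=111/1000
s=status.read_state();R0=R.from_quat(s['eef_rot'])
a,_=R.align_vectors([-NT,[0,0,0]],[R0.apply([0,0,1]),[0,0,0]]) if 0 else (None,0)
z0=R0.apply([0,0,1]);ax=np.cross(z0,-NT);RS=R.from_rotvec(ax/np.linalg.norm(ax)*np.arccos(z0@-NT))*R0
for dist in(.16,.085): to(CODE+NT*(L+dist),RS,f'scan {dist}'); print(CODE+NT*(L+dist))
c=snap('scene');cv2.imwrite('pics/lift.png',np.hstack([c['image'][0:220,280:480,::-1],snap('top')['image'][120:340,360:560,::-1]]))
E
```

```text
scan 0.16 turn [-0.607 -0.038  0.   ] shift mm [ 337.9 -170.9   -8.3] deg 34.9 dist 379.0
[ 0.524 -0.021  0.268]
scan 0.085 turn [-0.607 -0.038  0.   ] shift mm [ 335.2 -128.1   53.2] deg 34.9 dist 363.0
[ 0.561 -0.042  0.207]
```

View pics/lift.png

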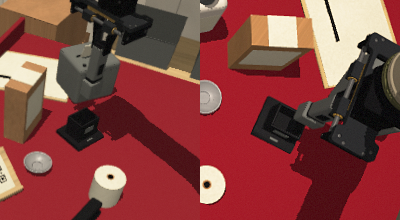

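The scanner is held upright in the jaws at about (95,65) and the dock is empty. Moving to the ticket.

>>> jog_arm --pt "0 0 0 20 -9 -4 -1" --pt "-0.04 -0.002 0 55 -25 -8 -1" --pt "-0.1 -0.006 0 95 -45 -8 -1" --pt "-0.18 -0.011 0 135 -66 -8 -1" --pt "-0.26 -0.016 0 175 -87 -8 -1" --pt "-0.34 -0.021 0 215 -108 -8 -1" --pt "-0.42 -0.026 0 255 -130 -8 -1" --pt "-0.5 -0.031 0 295 -151 -8 -1" --pt "-0.57 -0.035 0 325 -165 -8 -1" --pt "-0.607 -0.038 0 338 -171 -8 -1" --pt "-0.607 -0.038 0 338 -171 -8 -1" --pt "-0.607 -0.038 0 338 -171 -8 -1"

```text
time: 5.5
ee_pos: [0.5225, -0.021, 0.2659]
eef_rot: [0.812, 0.502, 0.14, 0.264]
ft_force: [-0.5, -0.4, -1.3]
width: 0.0276
grip_force: 25.0
```

```bash
python3 - <<'E'
from g import *
L=.111
s=status.read_state();R0=R.from_quat(s['eef_rot'])
z0=R0.apply([0,0,1]);ax=np.cross(z0,-NT);RS=R.from_rotvec(ax/np.linalg.norm(ax)*np.arcsin(np.linalg.norm(ax)))*R0
to(CODE+NT*(L+.085),RS,'scan');print(s['ee_pos'],s['joint_positions'])
a=snap('top')['image'][120:270,230:430,::-1];b=snap('scene')['image'][60:210,220:420,::-1]
cv2.imwrite('pics/scan1.png',cv2.resize(np.hstack([a,b]),None,fx=2,fy=2,interpolation=cv2.INTER_CUBIC))
E
```

```text
scan turn [-0.004  0.001  0.   ] shift mm [ 0.7  2.5 73.7] deg 0.2 dist 74.0
[ 0.522 -0.021  0.266] [ 0.649 -0.368 -0.806  2.065  0.158  0.869 -0.723]
```

View pics/scan1.png

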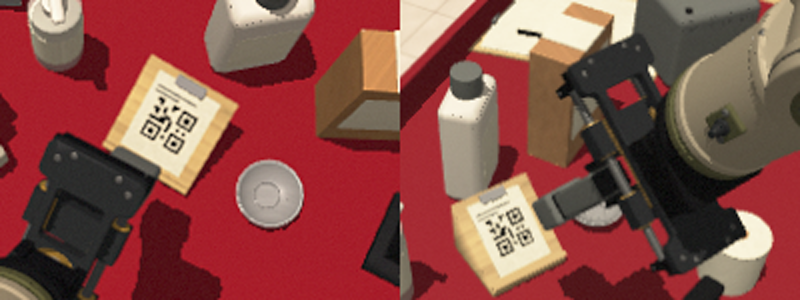

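The nose faces the ticket, clear of everything. The code's middle is at about (168,126) in the left crop, i.e. top-view px (314,183), which agrees with the estimate within 2 mm. Closing in and holding.

>>> jog_arm --pt "-0.004 0.001 0 0 1 10 -1" --pt "-0.004 0.001 0 1 2 25 -1" --pt "-0.004 0.001 0 1 2 40 -1" --pt "-0.004 0.001 0 1 2 55 -1" --pt "-0.004 0.001 0 1 2 67 -1" --pt "-0.004 0.001 0 1 2 74 -1" --pt "-0.004 0.001 0 1 2 74 -1" --pt "-0.004 0.001 0 1 2 74 -1" --pt "-0.004 0.001 0 1 2 74 -1" --pt "-0.004 0.001 0 1 2 74 -1" --pt "-0.004 0.001 0 1 2 74 -1" --pt "-0.004 0.001 0 1 2 74 -1"

```text
time: 6.8
ee_pos: [0.5617, -0.0414, 0.2073]
eef_rot: [0.811, 0.502, 0.143, 0.266]
ft_force: [-1.3, 1.1, -1.5]
width: 0.0279
grip_force: 25.0
```

```bash
python3 - <<'E'
from g import *
s=status.read_state();R0=R.from_quat(s['eef_rot']);z=R0.apply([0,0,1]);p=s['ee_pos']
t=((CODE-p)@NT)/(z@NT);print('hit',p+z*t,'err mm',(p+z*t-CODE)*1e3,'ang',np.degrees(np.arccos(-z@NT)),'dist',t-.111)
# scanner axis from the visible side: points between TCP and window
for n in('top','scene'):
    c=snap(n);P=pts(c);X=(P-p);a=X@z;q=R0.inv().apply(X.reshape(-1,3)).reshape(X.shape)
    m=(abs(q[...,0])<.04)&(abs(q[...,1])<.04)
    for lo,hi in((.015,.05),(.065,.105)):
        k=m&(q[...,2]>lo)&(q[...,2]<hi);Y=q[k];print(n,lo,len(Y),Y.min(0)*1e3,Y.max(0)*1e3)
    k=m&(q[...,2]>.03)&(q[...,2]<.15);print('end z',np.percentile(q[k][:,2],[95,99,100])*1e3)
E
```

```text
hit [ 0.66  -0.098  0.047] err mm [1.302 0.966 0.45 ] ang 0.12685371667112597 dist 0.08538645723935419Traceback (most recent call last):
  File "<stdin>", line 9, in <module>
    return umr_minimum(a, axis, None, out, keepdims, initial, where)
ValueError: zero-size array to reduction operation minimum which has no identity
```

>>> jog_arm --pt "0 0 0 0 0 0 -1" --pt "0 0 0 0 0 0 -1" --pt "0 0 0 0 0 0 -1" --pt "0 0 0 0 0 0 -1" --pt "0 0 0 0 0 0 -1" --pt "0 0 0 0 0 0 -1" --pt "0 0 0 0 0 0 -1" --pt "0 0 0 0 0 0 -1" --pt "0 0 0 0 0 0 -1"

```text
time: 7.75
ee_pos: [0.5616, -0.0415, 0.207]
eef_rot: [0.811, 0.502, 0.143, 0.265]
ft_force: [0.2, -0.8, -1.9]
width: 0.0275
grip_force: 25.0
```

```bash
python3 - <<'E'
from g import *
s=status.read_state();R0=R.from_quat(s['eef_rot']);p=s['ee_pos']
c=snap('scene');P=pts(c);q=R0.inv().apply((P-p).reshape(-1,3)).reshape(P.shape)
m=(abs(q[...,0])<.05)&(abs(q[...,1])<.05)
for lo,hi in((.005,.025),(.025,.05),(.065,.085),(.085,.108)):
    Y=q[m&(q[...,2]>lo)&(q[...,2]<hi)]; print(lo,len(Y),Y.min(0)*1e3 if len(Y) else '',Y.max(0)*1e3 if len(Y) else '')
i=c['image'][60:240,230:430,::-1];cv2.imwrite('pics/scan2.png',cv2.resize(i,None,fx=3,fy=3,interpolation=cv2.INTER_CUBIC))
E
```

```text
0.005 58 [  0.255 -17.074   5.082] [21.705 13.176 24.855]
0.025 55 [ 10.505 -16.002  25.314] [21.382 13.012 49.426]
0.065 58 [-11.585 -17.937  65.036] [27.482 17.575 84.347]
0.085 41 [ 20.667 -15.954  86.762] [ 26.984  17.42  107.841]
```

View pics/scan2.png

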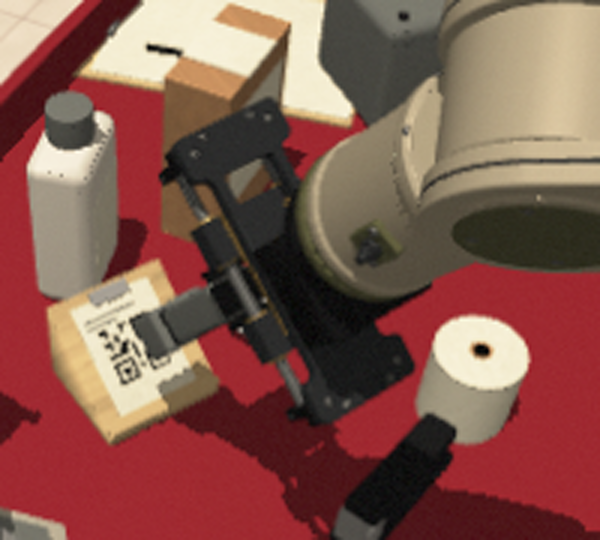

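The nose sits squarely over the code at (150,335), with no tilt in the grip, and the scanner is about 2 mm off along tool x. I'll nudge it to centre and hold again for over a second.

>>> jog_arm --pt "0 0 0 -3 -1 0 -1" --pt "0 0 0 -3 -1 0 -1" --pt "0 0 0 -3 -1 0 -1" --pt "0 0 0 -3 -1 0 -1" --pt "0 0 0 -3 -1 0 -1" --pt "0 0 0 -3 -1 0 -1" --pt "0 0 0 -3 -1 0 -1" --pt "0 0 0 -3 -1 0 -1" --pt "0 0 0 -3 -1 0 -1" --pt "0 0 0 -3 -1 0 -1" --pt "0 0 0 -3 -1 0 -1" --pt "0 0 0 -3 -1 0 -1"

```text
time: 9.0
ee_pos: [0.5595, -0.0438, 0.2066]
eef_rot: [0.811, 0.502, 0.143, 0.265]
ft_force: [0.0, 0.6, -1.8]
width: 0.0278
grip_force: 25.0
```

>>> jog_arm --pt "0 0 0 0 0 0 -1" --pt "0 0 0 0 0 0 -1" --pt "0 0 0 0 0 0 -1" --pt "0 0 0 0 0 0 -1" --pt "0 0 0 0 0 -10 -1" --pt "0 0 0 0 0 -30 -1" --pt "0 0 0 0 0 -50 -1" --pt "0 0 0 0 0 -70 -1" --pt "0 0 0 0 0 -74 -1" --pt "0 0 0 0 0 -74 -1"

```text
time: 10.0
ee_pos: [0.5229, -0.0225, 0.2675]
eef_rot: [0.811, 0.502, 0.143, 0.266]
ft_force: [0.2, -0.9, -2.1]
width: 0.0278
grip_force: 25.0
```

```bash
python3 - <<'E'
from g import *
to([.5251,-.3992,.26],R.from_quat([.85,.5265,0,0]),'above dock')
E
```

```text
above dock turn [ 0.612  0.037 -0.001] shift mm [-333.8  131.1  115.6] deg 35.2 dist 377.0
```

>>> jog_arm --pt "0.04 0.002 0 -20 8 7 -1" --pt "0.1 0.006 0 -50 20 17 -1" --pt "0.18 0.01 0 -90 35 31 -1" --pt "0.26 0.015 0 -130 51 45 -1" --pt "0.34 0.02 0 -170 67 59 -1" --pt "0.42 0.025 0 -210 82 73 -1" --pt "0.5 0.03 0 -250 98 87 -1" --pt "0.57 0.034 0 -290 114 100 -1" --pt "0.612 0.037 -0.001 -318 125 110 -1" --pt "0.612 0.037 -0.001 -334 131 115 -1" --pt "0.612 0.037 -0.001 -334 131 115 -1" --pt "0.612 0.037 -0.001 -334 131 115 -1"

```text
time: 11.2
ee_pos: [0.5242, -0.3993, 0.2578]
eef_rot: [0.85, 0.526, -0.001, -0.001]
ft_force: [-0.0, 0.4, -1.2]
width: 0.028
grip_force: 25.0
```

```bash
python3 - <<'E'
from g import *
to([.5251,-.3992,.1287],R.from_quat([.85,.5265,0,0]),'dock')
E
```

```text
dock turn [-0.003 -0.    -0.001] shift mm [  0.5   1.2 129.1] deg 0.2 dist 129.0
```

>>> jog_arm --pt "-0.003 0 0 0 1 15 -1" --pt "-0.003 0 0 0 1 35 -1" --pt "-0.003 0 0 0 1 55 -1" --pt "-0.003 0 0 0 1 70 -1" --pt "-0.003 0 0 0 1 82 -1" --pt "-0.003 0 0 0 1 94 -1" --pt "-0.003 0 0 0 1 105 -1" --pt "-0.003 0 0 0 1 114 -1" --pt "-0.003 0 0 0 1 121 -1" --pt "-0.003 0 0 0 1 126 -1" --pt "-0.003 0 0 0 1 127 -1" --pt "-0.003 0 0 0 1 127 -1"

```text
time: 12.4
ee_pos: [0.5252, -0.3997, 0.1329]
eef_rot: [0.85, 0.527, 0.0, 0.001]
ft_force: [0.1, -0.1, -0.6]
width: 0.0279
grip_force: 25.0
```

>>> jog_arm --pt "0 0 0 0 0 1 -1" --pt "0 0 0 0 0 1 -1" --pt "0 0 0 0 0 1 -1"

```text
time: 12.7
ee_pos: [0.5252, -0.3997, 0.1321]
eef_rot: [0.85, 0.527, 0.0, 0.001]
ft_force: [-0.0, 0.0, -1.5]
width: 0.0279
grip_force: 25.0
```

Still hanging about 3 mm above the floor, with no support force yet. Lowering further.

>>> jog_arm --pt "0 0 0 0 0 1 -1" --pt "0 0 0 0 0 2 -1" --pt "0 0 0 0 0 3 -1" --pt "0 0 0 0 0 3 -1"

```text
time: 13.1
ee_pos: [0.5251, -0.3997, 0.1288]
eef_rot: [0.85, 0.527, 0.0, 0.001]
ft_force: [-0.4, -0.6, -1.7]
width: 0.0281
grip_force: 25.0
```

>>> jog_arm --pt "0 0 0 0 0 0.5 -1" --pt "0 0 0 0 0 1 -1" --pt "0 0 0 0 0 1 -1"

```text
time: 13.4
ee_pos: [0.5253, -0.3999, 0.1286]
eef_rot: [0.85, 0.526, 0.0, 0.001]
ft_force: [-1.6, 0.3, 4.7]
width: 0.0277
grip_force: 25.0
```

Seated (force up). Releasing gently, then rising.

>>> jog_arm --pt "0 0 0 0 0 0 -0.2" --pt "0 0 0 0 0 0 0" --pt "0 0 0 0 0 0 0.5" --pt "0 0 0 0 0 0 1" --pt "0 0 0 0 0 0 1" --pt "0 0 0 0 0 0 1" --pt "0 0 0 0 0 0 1" --pt "0 0 0 0 0 0 1"

```text
time: 14.2
ee_pos: [0.5251, -0.3997, 0.1278]
eef_rot: [0.85, 0.527, 0.0, 0.001]
ft_force: [0.8, 0.5, -0.0]
width: 0.082
grip_force: 0.0
```

>>> jog_arm --pt "0 0 0 0 0 -10 1" --pt "0 0 0 0 0 -30 1" --pt "0 0 0 0 0 -60 1" --pt "0 0 0 0 0 -90 1" --pt "0 0 0 0 0 -120 1" --pt "0 0 0 0 0 -150 1" --pt "0 0 0 0 0 -180 1" --pt "0 0 0 0 0 -180 1"

```text
time: 15.0
ee_pos: [0.5261, -0.4, 0.3137]
eef_rot: [0.85, 0.527, 0.002, 0.005]
ft_force: [0.5, 0.6, -0.4]
width: 0.0871
grip_force: 0.0
```

```bash
python3 - <<'E'
from m import *
from g import to,RP,NP,MID,ST
for nm in('top','scene'):
    P=pts(snap(nm))
    m=(np.hypot(P[...,0]-.526,P[...,1]+.398)<.035)&(P[...,2]>.155)&(P[...,2]<.18);X=P[m];print(nm,len(X),rect(X[:,:2]) if len(X) else '',np.median(X,0))
to([.44,.10,.31],RP,'way'); to(MID+NP*.06,RP,'mid60'); print(MID+NP*.06)
E
```

```text
top 290 (array([ 524.7, -399.9]), array([38.9, 28.1]), 63.3) [ 0.524 -0.398  0.167]
scene 146 (array([ 524.9, -397.7]), array([43.3, 28.7]), 63.9) [ 0.525 -0.392  0.166]
way turn [-0.145  0.687  0.409] shift mm [ 409.3 -298.7   -2.6] deg 46.6 dist 507.0
mid60 turn [-0.145  0.687  0.409] shift mm [ 570.6 -293.3  149.4] deg 46.6 dist 659.0
[0.517 0.242 0.158]
```

Scanner is back upright in its dock. Heading to the terminal with fingers shut.

>>> jog_arm --pt "-0.01 0.04 0.02 30 -22 0 1" --pt "-0.02 0.1 0.06 65 -48 0 0" --pt "-0.035 0.17 0.1 102 -75 0 -1" --pt "-0.05 0.24 0.14 140 -102 -1 -1" --pt "-0.065 0.31 0.185 178 -130 -1 -1" --pt "-0.08 0.38 0.225 216 -158 -1 -1" --pt "-0.095 0.45 0.27 254 -186 -2 -1" --pt "-0.11 0.53 0.31 292 -214 -2 -1" --pt "-0.13 0.61 0.36 330 -241 -2 -1" --pt "-0.145 0.687 0.409 366 -267 -2 -1" --pt "-0.145 0.687 0.409 396 -289 -3 -1" --pt "-0.145 0.687 0.409 409 -299 -3 -1"

```text
time: 16.3
ee_pos: [0.4467, 0.0749, 0.3071]
eef_rot: [0.887, 0.314, 0.317, -0.114]
ft_force: [0.0, -0.1, 0.4]
width: 0.007
grip_force: 0.0
```

```bash
python3 - <<'E'
from g import *
s=status.read_state();print(s['joint_positions'],s['width'])
to(MID+NP*.05,RP,'mid50')
E
```

```text
[ 0.502 -0.497 -0.262  2.174 -0.751  1.106 -0.416] 0.0070122895717246525
mid50 turn [-0.001  0.01  -0.004] shift mm [ 28.6 -84.6 226.9] deg 0.6 dist 244.0
```

>>> jog_arm --pt "0 0.01 -0.004 5 -15 25 -1" --pt "0 0.01 -0.004 10 -30 55 -1" --pt "0 0.01 -0.004 15 -45 90 -1" --pt "0 0.01 -0.004 20 -60 125 -1" --pt "0 0.01 -0.004 25 -75 160 -1" --pt "0 0.01 -0.004 29 -85 190 -1" --pt "0 0.01 -0.004 29 -85 213 -1" --pt "0 0.01 -0.004 29 -85 226 -1" --pt "0 0.01 -0.004 29 -85 226 -1" --pt "0 0.01 -0.004 29 -85 226 -1"

```text
time: 17.3
ee_pos: [0.5216, 0.2463, 0.1522]
eef_rot: [0.885, 0.317, 0.322, -0.116]
ft_force: [-0.3, -0.3, 0.2]
width: 0.0003
grip_force: 0.0
```

```bash
python3 - <<'E'
from g import *
s=status.read_state();print(s['joint_positions'],s['width'])
to(MID+NP*.005,RP,'mid5')
a=snap('top');c=snap('scene')
i=np.hstack([cv2.resize(a['image'][130:280,80:250,::-1],(450,397)),cv2.resize(c['image'][200:360,190:330,::-1],(347,397))])
cv2.imwrite('pics/key.png',i)
E
```

```text
[ 0.38  -0.147 -0.721  2.255 -0.785  0.431 -0.623] 0.00034396088344403205
mid5 turn [-0.003  0.     0.002] shift mm [-1.3  0.9 46.5] deg 0.2 dist 46.0
```

View pics/key.png

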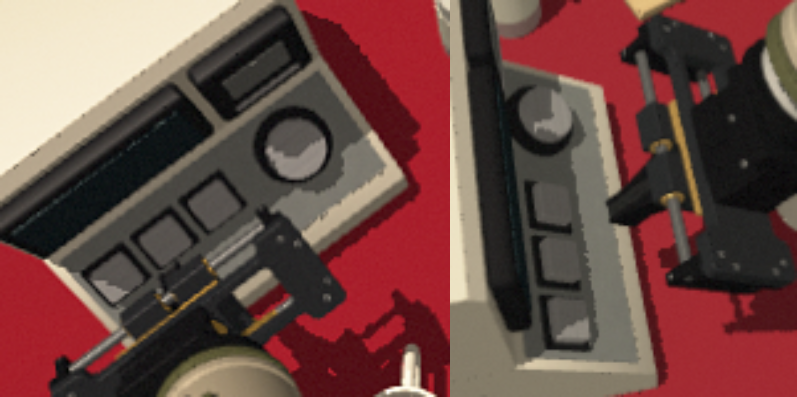

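The gripper's long side runs along the key row, with the tips in front of the middle key (165,240 in the left crop) and clear of the screen. Approaching and pressing.

>>> jog_arm --pt "0 0 0 -1 1 12 -1" --pt "0 0 0 -1 1 24 -1" --pt "0 0 0 -1 1 34 -1" --pt "0 0 0 -1 1 41 -1" --pt "0 0 0 -1 1 46 -1" --pt "0 0 0 -1 1 46 -1"

```text
time: 18.0
ee_pos: [0.5452, 0.2642, 0.1168]
eef_rot: [0.885, 0.317, 0.322, -0.116]
ft_force: [0.1, -0.2, 0.3]
width: 0.0007
grip_force: 0.0
```

>>> jog_arm --pt "0 0 0 0 0 2 -1" --pt "0 0 0 0 0 4 -1" --pt "0 0 0 0 0 6 -1" --pt "0 0 0 0 0 8 -1" --pt "0 0 0 0 0 8 -1"

```text
time: 18.5
ee_pos: [0.5492, 0.2676, 0.1107]
eef_rot: [0.885, 0.317, 0.322, -0.116]
ft_force: [0.2, 0.0, -0.0]
width: 0.0007
grip_force: 0.0
```

```bash
python3 - <<'E'
from g import *
s=status.read_state();to(MID,RP,'to mid top');print('fn',s['ft_force']@NP)
E
```

```text
to mid top turn [-0.003 -0.001  0.003] shift mm [-1.2 -0.2 -2.7] deg 0.2 dist 3.0
fn -0.11783703700526295
```

>>> jog_arm --pt "0 0 0 -1 0 1 -1" --pt "0 0 0 -1 0 2 -1" --pt "0 0 0 -1 0 3 -1" --pt "0 0 0 -1 0 3 -1"

```text
time: 18.9
ee_pos: [0.5501, 0.2683, 0.1079]
eef_rot: [0.884, 0.317, 0.322, -0.116]
ft_force: [0.6, 0.2, -0.4]
width: 0.0008
grip_force: 0.0
```

>>> jog_arm --pt "0 0 0 0 0 1 -1" --pt "0 0 0 0 0 2 -1" --pt "0 0 0 0 0 3 -1" --pt "0 0 0 0 0 3 -1"

```text
time: 19.3
ee_pos: [0.5516, 0.2696, 0.1055]
eef_rot: [0.884, 0.317, 0.322, -0.116]
ft_force: [-0.3, 0.6, -0.6]
width: 0.0007
grip_force: 0.0
```

```bash
python3 - <<'E'
from g import *
c=snap('scene');a=snap('top')
i=np.hstack([cv2.resize(a['image'][175:265,95:195,::-1],(400,360),interpolation=2),cv2.resize(c['image'][235:335,200:300,::-1],(360,360),interpolation=2)])
cv2.imwrite('pics/key2.png',i)
# heights of caps above the frame from the first pictures
s=status.read_state();R0=R.from_quat(s['eef_rot']);p=s['ee_pos']
for n in('top','scene'):
    P=pts(a if n=='top' else c);q=R0.inv().apply((P-p).reshape(-1,3)).reshape(P.shape)*1e3
    for nm,y0 in(('L',-48),('M',0),('R',48),('gapLM',-24),('gapMR',24)):
        w=7 if nm[0]!='g' else 2
        m=(abs(q[...,1]-y0)<w)&(abs(q[...,0])<8)&(abs(q[...,2])<30);Y=q[m];print(n,nm,len(Y),np.percentile(Y[:,2],[10,50,90]) if len(Y) else '')
E
```

```text
top L 25 [-11.412  -8.928  -6.329]
top M 13 [-10.37   -7.848  -6.874]
top R 49 [-12.213  -9.196  -7.61 ]
top gapLM 10 [1.533 4.301 5.899]
top gapMR 12 [2.265 4.056 7.381]
scene L 49 [-9.6   -8.476 -7.509]
scene M 29 [-9.907 -8.188 -7.15 ]
scene R 39 [-9.375 -8.242 -7.068]
scene gapLM 16 [2.506 5.141 6.858]
scene gapMR 13 [3.507 5.043 6.292]
```

View pics/key2.png

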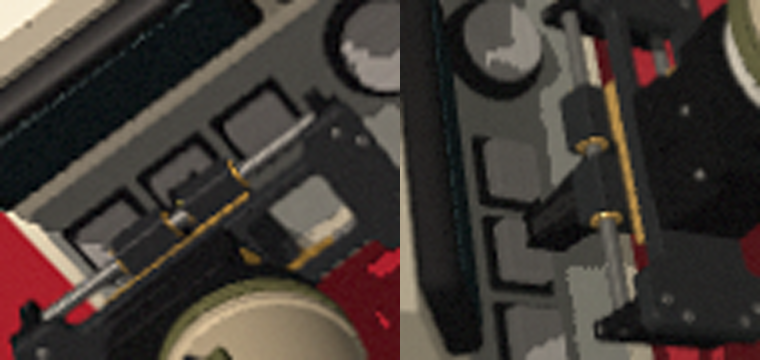

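The tip shows at the middle key's upper corner on the start-button side (right view, about (535,235)), and the key does not look pressed. I'll check where the tip really is relative to the reported TCP.

```bash
python3 - <<'E'
from g import *
s=status.read_state();R0=R.from_quat(s['eef_rot']);p=s['ee_pos']
for n in('top','scene'):
    c=load('x') if 0 else camera(n);P=pts(c);q=R0.inv().apply((P-p).reshape(-1,3)).reshape(P.shape)*1e3
    T=np.linalg.inv(c['world_from_camera'])
    def pix(w):
        v=T[:3,:3]@w+T[:3,3];x=v[:2]/v[2];x=x*(1+c['k1']*(x@x));return np.round([c['fx']*x[0]+c['cx'],c['fy']*x[1]+c['cy'],v[2]],3)
    print(n,'tcp',pix(p),'mid',pix(MID),'grasp',pix(p-R0.apply([0,0,.03])))
    u,v,_=pix(p).astype(int)
    if n=='scene':
        for vv in range(v-12,v+6,2): print(vv,[tuple(q[vv,uu].round().astype(int)) if np.isfinite(q[vv,uu,0]) else None for uu in range(u-6,u+14,3)])
    m=(q[...,2]<-12)&(q[...,2]>-35)&(abs(q[...,0])<40)&(abs(q[...,1])<40);Y=q[m];print(len(Y),Y.min(0),Y.max(0))
E
```

```text
top tcp [140.638 219.327   0.905] mid [141.194 220.968   0.898] grasp [142.608 224.63    0.88 ]
13 [  1.923 -10.18  -31.044] [ 11.169  10.094 -13.627]
scene tcp [232.681 304.381   0.735] mid [235.378 302.672   0.73 ] grasp [241.79  297.89    0.718]
292 [(np.int64(9), np.int64(26), np.int64(4)), (np.int64(2), np.int64(27), np.int64(3)), (np.int64(-4), np.int64(28), np.int64(2)), (np.int64(-11), np.int64(28), np.int64(1)), (np.int64(10), np.int64(9), np.int64(-34)), (np.int64(11), np.int64(4), np.int64(-44)), (np.int64(9), np.int64(2), np.int64(-50))]
294 [(np.int64(8), np.int64(23), np.int64(6)), (np.int64(2), np.int64(23), np.int64(4)), (np.int64(-7), np.int64(26), np.int64(7)), (np.int64(14), np.int64(7), np.int64(-29)), (np.int64(11), np.int64(4), np.int64(-35)), (np.int64(11), np.int64(1), np.int64(-42)), (np.int64(9), np.int64(-2), np.int64(-49))]
296 [(np.int64(11), np.int64(17), np.int64(2)), (np.int64(11), np.int64(13), np.int64(-7)), (np.int64(5), np.int64(13), np.int64(-7)), (np.int64(11), np.int64(5), np.int64(-25)), (np.int64(10), np.int64(2), np.int64(-32)), (np.int64(10)
[... 1264 characters left out ...]
), np.int64(-25))]
306 [(np.int64(14), np.int64(-3), np.int64(3)), (np.int64(14), np.int64(-7), np.int64(-6)), (np.int64(8), np.int64(-7), np.int64(-7)), (np.int64(1), np.int64(-7), np.int64(-8)), (np.int64(-5), np.int64(-7), np.int64(-9)), (np.int64(-13), np.int64(-5), np.int64(-8)), (np.int64(-32), np.int64(2), np.int64(5))]
308 [(np.int64(16), np.int64(-9), np.int64(1)), (np.int64(14), np.int64(-11), np.int64(-6)), (np.int64(9), np.int64(-12), np.int64(-8)), (np.int64(1), np.int64(-10), np.int64(-7)), (np.int64(-3), np.int64(-12), np.int64(-11)), (np.int64(-11), np.int64(-10), np.int64(-9)), (np.int64(-31), np.int64(-2), np.int64(6))]
75 [ -9.199 -10.352 -35.   ] [ 13.597   9.069 -21.282]
```

The visible finger ends about 21 mm short of the reported TCP, so the tip is still about 13 mm above the cap. Continuing on force feedback.

>>> jog_arm --pt "0 0 0 0 0 2 -1" --pt "0 0 0 0 0 4 -1" --pt "0 0 0 0 0 6 -1" --pt "0 0 0 0 0 8 -1" --pt "0 0 0 0 0 9 -1" --pt "0 0 0 0 0 9 -1"

```text
time: 20.1
ee_pos: [0.556, 0.2733, 0.0986]
eef_rot: [0.884, 0.317, 0.322, -0.116]
ft_force: [0.1, -0.6, -0.1]
width: 0.0002
grip_force: 0.0
```

>>> jog_arm --pt "0 0 0 0 0 1 -1" --pt "0 0 0 0 0 2 -1" --pt "0 0 0 0 0 3 -1" --pt "0 0 0 0 0 3 -1"

```text
time: 20.5
ee_pos: [0.5575, 0.2744, 0.0963]
eef_rot: [0.884, 0.317, 0.322, -0.116]
ft_force: [-0.5, 0.1, -0.3]
width: 0.0002
grip_force: 0.0
```

```bash
python3 - <<'E'
from g import *
s=status.read_state();to(MID,RP,'to mid top');print('fn',s['ft_force']@NP,s['joint_positions'])
R0=R.from_quat(s['eef_rot']);p=s['ee_pos'];c=camera('scene');P=pts(c);q=R0.inv().apply((P-p).reshape(-1,3)).reshape(P.shape)*1e3
m=(abs(q[...,0])<20)&(abs(q[...,1])<18)&(q[...,2]<5)&(q[...,2]>-50);Y=q[m]
print(np.histogram(Y[:,2],np.arange(-50,6,3)))
E
```

```text
to mid top turn [-0.003 -0.001  0.003] shift mm [ -0.2  -0.2 -20.7] deg 0.2 dist 21.0
fn -0.01760592813661313 [ 0.316  0.098 -0.757  2.212 -0.541  0.209 -0.805]
(array([18, 10, 16, 18, 20, 14, 13, 20, 15, 39, 58, 27, 34, 62, 17,  5,  0,
        0]), array([-50, -47, -44, -41, -38, -35, -32, -29, -26, -23, -20, -17, -14,
       -11,  -8,  -5,  -2,   1,   4]))
```

>>> jog_arm --pt "0 0 0 0 0 1 -1" --pt "0 0 0 0 0 2 -1" --pt "0 0 0 0 0 3 -1" --pt "0 0 0 0 0 3 -1"

```text
time: 20.95
ee_pos: [0.5591, 0.2756, 0.0941]
eef_rot: [0.884, 0.317, 0.322, -0.116]
ft_force: [-1.7, -0.9, 2.0]
width: 0.0002
grip_force: 1.2
```

>>> jog_arm --pt "0 0 0 0 0 1 -1" --pt "0 0 0 0 0 2 -1" --pt "0 0 0 0 0 2 -1"

```text
time: 21.25
ee_pos: [0.5601, 0.2764, 0.0926]
eef_rot: [0.884, 0.317, 0.322, -0.116]
ft_force: [-1.6, -1.0, 1.9]
width: 0.0006
grip_force: 1.8
```

>>> jog_arm --pt "0 0 0 0 0 1 -1" --pt "0 0 0 0 0 2 -1" --pt "0 0 0 0 0 3 -1" --pt "0 0 0 0 0 3 -1"

```text
time: 21.65
ee_pos: [0.5615, 0.2775, 0.0906]
eef_rot: [0.884, 0.317, 0.322, -0.115]
ft_force: [-14.0, -8.8, 18.0]
width: 0.0007
grip_force: 12.3
```

>>> jog_arm --pt "0 0 0 0 0 1 -1" --pt "0 0 0 0 0 1 -1" --pt "0 0 0 0 0 1 -1"

```text
time: 21.95
ee_pos: [0.5618, 0.2777, 0.0903]
eef_rot: [0.884, 0.317, 0.322, -0.115]
ft_force: [-28.8, -18.6, 34.2]
width: 0.0007
grip_force: 24.4
```

Bottomed. Releasing.

>>> jog_arm --pt "0 0 0 0 0 -5 -1" --pt "0 0 0 0 0 -12 -1" --pt "0 0 0 0 0 -25 -1" --pt "0 0 0 0 0 -40 -1" --pt "0 0 0 0 0 -50 -1" --pt "0 0 0 0 0 -50 -1"

```text
time: 22.55
ee_pos: [0.5375, 0.2572, 0.1286]
eef_rot: [0.884, 0.317, 0.323, -0.115]
ft_force: [0.4, 0.5, -0.7]
width: 0.0009
grip_force: 0.0
```

```bash
python3 - <<'E'
from g import *
s=status.read_state();R0=R.from_quat(s['eef_rot'])
to(ST+NP*.015,RP,'start')
for n in('top','scene'):
    c=snap(n);P=pts(c);a=np.degrees(0)
    h=P@NP
    sel=(np.linalg.norm(P-ST,axis=-1)<.034)&(abs(h-ST@NP)<.004);X=P[sel];q=(R0.inv().apply(X-ST))*1e3
    (cc,rad)=cv2.minEnclosingCircle(q[:,:2].astype(np.float32));print(n,len(X),'off from ST in tool axes',cc,rad,np.median(q[:,2]),q.min(0),q.max(0))
    q=R0.inv().apply((P-MID).reshape(-1,3)).reshape(P.shape)*1e3
    for y0 in(-48,0,48):
        m=(abs(q[...,1]-y0)<8)&(abs(q[...,0])<10)&(abs(q[...,2])<20);print(y0,m.sum(),np.median(q[m][:,2]))
E
```

```text
start turn [-0.001 -0.002  0.003] shift mm [ -1.2 125.9  -3.2] deg 0.2 dist 126.0
top 363 off from ST in tool axes (-2.4425370693206787, 0.6227279901504517) 24.294912338256836 -0.053294268863405624 [-24.747 -23.644  -3.773] [20.653 23.99   3.918]
-48 68 -0.15953448837758005
0 65 -0.1532249945442756
48 70 -0.05832380610969254
scene 289 off from ST in tool axes (0.2993161678314209, -0.03793508559465408) 24.21556854248047 0.44021259201558216 [-23.524 -23.355  -1.923] [23.514 22.375  3.908]
-48 70 0.6419388088682646
0 65 0.43842953226773906
48 64 0.22634442606419755
```

Key is back up, and the start button centre matches in both views. Sliding across, then pressing.

>>> jog_arm --pt "0 0 0.003 0 15 0 -1" --pt "0 0 0.003 0 45 0 -1" --pt "0 0 0.003 -1 80 0 -1" --pt "0 0 0.003 -1 110 0 -1" --pt "0 0 0.003 -1 126 0 -1" --pt "0 0 0.003 -1 126 10 -1" --pt "0 0 0.003 -1 126 20 -1" --pt "0 0 0.003 -1 126 27 -1" --pt "0 0 0.003 -1 126 27 -1"

```text
time: 23.55
ee_pos: [0.6289, 0.1731, 0.1053]
eef_rot: [0.885, 0.317, 0.321, -0.117]
ft_force: [-0.1, 0.6, 0.5]
width: 0.0003
grip_force: 0.0
```

```bash
python3 - <<'E'
from g import *
s=status.read_state();print(s['joint_positions'],s['ft_force'])
to(ST-NP*.021,RP,'contact')
E
```

```text
[ 0.475  0.197 -0.657  2.086 -0.681  0.366 -0.443] [-0.053  0.555  0.461]
contact turn [-0.006  0.     0.001] shift mm [0.6 3.  3.6] deg 0.3 dist 5.0
```

>>> jog_arm --pt "0 0 0 0 2 0 -1" --pt "0 0 0 0 3 2 -1" --pt "0 0 0 0 3 4 -1" --pt "0 0 0 0 3 6 -1" --pt "0 0 0 0 3 8 -1" --pt "0 0 0 0 3 8 -1"

```text
time: 24.15
ee_pos: [0.6361, 0.1717, 0.1004]
eef_rot: [0.885, 0.315, 0.322, -0.116]
ft_force: [-0.6, -1.6, 1.4]
width: 0.0005
grip_force: 1.3
```

>>> jog_arm --pt "0 0 0 0 0 1 -1" --pt "0 0 0 0 0 2 -1" --pt "0 0 0 0 0 2 -1"

```text
time: 24.45
ee_pos: [0.637, 0.1725, 0.0989]
eef_rot: [0.885, 0.315, 0.322, -0.116]
ft_force: [-1.9, -1.3, 3.0]
width: 0.0002
grip_force: 1.8
```

>>> jog_arm --pt "0 0 0 0 0 1 -1" --pt "0 0 0 0 0 2 -1" --pt "0 0 0 0 0 3 -1" --pt "0 0 0 0 0 3 -1"

```text
time: 24.85
ee_pos: [0.6385, 0.1738, 0.0966]
eef_rot: [0.885, 0.316, 0.322, -0.116]
ft_force: [-2.5, -2.1, 4.0]
width: 0.0006
grip_force: 2.6
```

>>> jog_arm --pt "0 0 0 0 0 1 -1" --pt "0 0 0 0 0 1.5 -1" --pt "0 0 0 0 0 2 -1" --pt "0 0 0 0 0 2 -1"

```text
time: 25.25
ee_pos: [0.6394, 0.1744, 0.0954]
eef_rot: [0.885, 0.316, 0.322, -0.116]
ft_force: [-10.7, -6.9, 13.2]
width: 0.0005
grip_force: 9.0
```

Bottomed at about 18 N. Releasing and backing off.

>>> jog_arm --pt "0 0 0 0 0 0 -1" --pt "0 0 0 0 0 -5 -1" --pt "0 0 0 0 0 -15 -1" --pt "0 0 0 0 0 -30 -1" --pt "0 0 0 0 0 -55 -1" --pt "0 0 0 0 0 -80 -1" --pt "0 0 0 0 0 -105 -1" --pt "0 0 0 0 0 -120 -1" --pt "0 0 0 0 0 -120 -1" --pt "0 0 0 0 0 -120 -1"

```text
time: 26.25
ee_pos: [0.5796, 0.1258, 0.1866]
eef_rot: [0.885, 0.316, 0.322, -0.116]
ft_force: [0.2, 1.3, 0.4]
width: 0.0006
grip_force: 0.0
```

```bash
python3 - <<'E'
from g import *
from m import rect
for n in('top','scene'):
    P=pts(snap(n))
    for nm,c in(('mid',MID),('start',ST)):
        m=np.linalg.norm(P-c,axis=-1)<.01;print(n,nm,m.sum(),np.median((P[m]-c)@NP)*1e3)
    m=(np.hypot(P[...,0]-.526,P[...,1]+.398)<.035)&(P[...,2]>.155);print(rect(P[m][:,:2]),np.median(P[m],0))
i=np.hstack([load('top')['image'][...,::-1],load('scene')['image'][...,::-1]]);cv2.imwrite('pics/end.png',cv2.resize(i,(800,300)))
E
```

```text
top mid 66 0.03270243110323826
top start 62 0.2866668311711446
(array([ 524.1, -400.1]), array([39.1, 27.8]), 64.6) [ 0.5242 -0.3983  0.167 ]
scene mid 63 -0.43954028959079516
scene start 49 -0.32760525081847114
(array([ 545.5, -390.2]), array([0., 0.]), 0.0) [ 0.5455 -0.3902  0.162 ]
```

View pics/end.png

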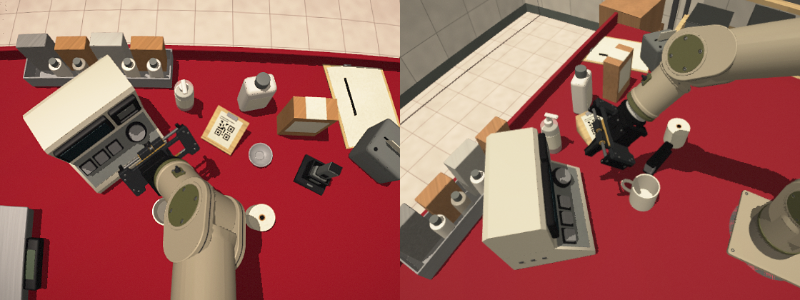

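The final picture shows the scanner upright in its dock at (318,170) and the mug, dish, stapler and roll in place. Depth shows both keys up and the arm clear.

```bash
python3 -c "
from bench import order
print(order.close_job())"
```

```text
the job is handed in; nothing more can be done
None
```

I scanned the ticket, put the scanner back in its dock, pressed the middle key and then the start button fully, and handed the job in at about 26 s; no verdict came back. The one risk is that the fingers peaked at about 48 N on the middle key, against the 40 N limit stated for the arm and gripper body.

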